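Fit the frame-rest post on its bench base until the spring button clicks through

TASK

Set up the frame rest: pick up the loose support post, slide it down over the stub of the bench base until it is fully home, and turn it until the stub's spring button pops out through the hole in the post's side. Work gently, never forcing the post down or round against the base, then let go and leave the other things on the bench alone.

Things in the scene. Friction and masses are not known exactly. Their poses are not given: they have to be found in the camera images.
- post: Loose support post, upright on the bench: bare aluminium tube with a black frame cradle on top, 170 mm tall, 0.25 to 0.5 kg. Origin: centre of its underside; z up the tube. Tube 38 mm outside, bore 30, open below; the lowest 26 mm flare to a bell mouth (bore 48, outside 56). Its one hole is on the +x side; a round screw head on the cradle block's +x end marks that side.
- post_grip (a point): Grip point: on the post's axis, 132 mm above its underside, in the cradle block. The block spans 112 to 148 mm above the underside, 72 mm long along x, 28 mm thick along y: grip it from above, fingers closing along y. Two short horns rise from its x ends to about 170 mm. Axes as post.
- post_hole (a point): Centre of the hole in the post's wall (16 mm high, about 15 mm wide), at the outer surface, 55 mm above the post's underside, on its +x side. Axes as post.
- base: Bench base, bolted down: dark steel plate 140 x 110 x 12 mm; origin at the centre of its underside, z up, +x to its front edge (away from the robot at yaw 0; a short bright line marks it). At its centre a steel flange 68 mm wide, top at 18 mm, carries the stub. The post must not load the base with more than 25 N, down, sideways or round; 5 to 10 N pushes it on.
- stub_top (a point): Top of the upright, lightly greased steel stub, 26 mm in diameter with a coned top, 106 mm above the bench. Axes as base. Stub and flange are clamped stiffly at some angle that is not measured: the button in the stub's side points along the base's +x give or take up to 0.75 rad. Look for it, or turn the post until it catches.
- seat (a point): Centre of the flange's top, on the stub's axis, 18 mm above the base's underside. The bell mouth rests on the flange when fully home, so the post's origin belongs here. Axes as base.
- button (a joint): Travel (m) of the round-nosed steel spring button, 12 mm wide, in the stub's side, 55 mm above seat. 0 = fully out (nose 8.5 mm out of the stub), 0.0085 = right in, 0.004 to 0.007 held in by the bore. The bell pushes it in as the post comes down, any way round. Spring 1 N out, 3.5 N in. With the post home it pops out when the hole faces it within about 0.1 rad, and then locks the post.
- grease_tub: Bystander: white tub with black lid, 64 mm wide, 60 mm high. Origin at the centre of its underside.
- cog: Bystander: flat steel cog, about 104 mm wide, 8 mm thick. Origin at the centre of its underside.
- wrench: Bystander: steel wrench 180 mm long, lying flat along its x.
There are look-alikes about, which are no part of the job. There is more than one size of the base; the one meant has the size given above.

How it is judged:
By the outcome, as a careful person would: the job done as asked, in the order asked, and still so for the second after the job is handed in, with the robot touching nothing.
It also fails if it takes over 67 s, if anything falls off the work surface, if the arm or the gripper's body presses on something with over 40 N, if the wrist force passes 120 N, or if a joint passes its speed limit or range.

ROBOT

A 6-joint arm with a two-finger parallel gripper is mounted at the origin on the work surface. World frame = base frame: x ahead of the robot, y to its left, z up, the work surface at z = 0. Lengths are in m, angles in rad, forces in N, time in s.
With the tool pointing down it reaches from about 0.275 to 0.975 m from the base axis. Payload 8.4 kg.
Tool frame: the origin (TCP) lies between the finger pads; the fingertips stand 11 mm ahead of it and the grasp point (between the pads) lies 8 mm behind it; z points along the fingers, y is the line along which they close (so a half turn about z gives the same grasp; the last joint's range is limited). The gripper opens to 92 mm and grips with 3 to 60 N. Pads are 20 mm wide; open, the fingers measure 128 mm over their backs; the gripper's body (75 mm by 189 mm) begins 69 mm behind the grasp point.
Start: joints at [1.201, 0.353, 1.633, -0, 1.155, -0.002], TCP at [0.225, 0.583, 0.226] pointing down, gripper open.
Joint ranges: [-2.63, 2.63], [-0.92, 2.1], [0.06, 2.66], [-1.3, 4.44], [0, 2.69], [-3.02, 3.02]. Speed limits (rad/s): [2.22, 2.22, 2.79, 3.14, 3.14, 3.14].

INTERFACE

Orientations are given as a unit quaternion [x, y, z, w].
In Python, from bench import * gives the robot as it stands. The module is installed in compiled form; this text tells all that it offers.
- The arm moves only by the tool servo_tool, never from a script. Its argument "rows" is a list of rows, each a list of 7 numbers: the shift along the tool's x, y, z in cm, then the turn, a rotation vector about the tool's x, y, z in units of 6 degrees (1.0 is 6 degrees), then the closure, from 0 (fully open) to 1 (shut). A call has 1 to 20 rows; each row shifts and turns the commanded pose from where the row before left it, along the tool's axes as they then stand; what a row does not reach is not made up. A row lasts 1/12 s, in which the tool goes at most 41.7 mm and 7.16 degrees, less where a joint would pass 70% of its speed; a pose out of reach is approached as far as the arm can. A call with a gripper value outside its range is refused whole. The fingers move at their own pace and stop on an object; "squeeze" is the grip in N (left out, the last holds). Time passes only in rows, so rows that do not move let the fingers close. It gives the time, the measured TCP pose, the force, the opening and the grip force at its end, in the units of the state.
- get_state(): the state, without advancing time (a new reading comes with each control period).
- grab_frame(name): name is "scene" or "top" or "wrist"; returns a dict with "pixels" (400x640x3 uint8, red, green, blue), "fx", "fy", "cx", "cy" (pixels), "k1" (the pictures are not rectified: a ray, as slopes to the right and down, at radius r is drawn at 1 + k1 r^2 times it, then the intrinsics apply), "R" (3x3) and "t" (3): a world point X has camera coordinates R X + t; the wrist camera has in their place "hand_eye" (4x4, takes a point from camera to tool coordinates, whose origin is the TCP and whose axes are the flange's). Camera axes: x right, y down, z forward; pixel columns grow to the right and rows downward; lengths in m; the calibration is good to about 2 mm. A picture is of the moment at which its call begins: read the wrist's pose just before it. There is no depth.
- finish_job(): hands the job in; it is judged then, once.
The state is a dict: "time_s": time; "qpos": joint angles; "joint_vel": joint speeds; "effort": joint torques, N m; "tool_pos": TCP position; "eef_rot": TCP orientation; "contact_force": force on the tool from outside, world axes, zero at the start; "wrist_torque": the same for the moment, N m; "finger_gap": finger opening in m; "finger_force": force on a finger pad.
Only numpy, scipy, OpenCV 4.12 (cv2) and the standard library are available. Lean on these libraries where they do the work, as an engineer would, in place of code of your own. Each camera call takes 0.05 s, during which the arm holds its last target. There are 200 camera calls.

## Working session

There is one attempt and no reset: what is moved stays moved. The work goes in short steps, Python scripts to look and compute and a tool call to move; the robot and the scene stay as the last step left them, time stands still between calls to the robot, and variables do not carry over. Pictures are saved under pics/ and viewed, at most 10 in all, crops included, and the job is handed in when it is done.

Besides the shell and the picture viewer there is one more tool, called after "Request:" in YAML: its name, and indented under it one key for each argument. servo_tool: Moves the arm, as the interface text tells. Its arguments: {"type":"object","properties":{"rows":{"type":"array","items":{"type":"array","items":{"type":"number"}}},"squeeze":{"type":"number"}},"required":["rows"]}

```bash
mkdir -p pics
python3 - <<'E'
from bench import *
import cv2,pickle
s=get_state();print(s)
d={}
for n in("scene","top","wrist"):
    f=grab_frame(n);d[n]=f;cv2.imwrite(f"pics/{n}0.png",f["pixels"][:,:,::-1])
    print(n,{k:v for k,v in f.items() if k!="pixels"})
pickle.dump(d,open("f0.pkl","wb"))
E
```

```text
{'time_s': 0.0, 'qpos': array([ 1.20059739e+00,  3.53668536e-01,  1.63412384e+00,  2.76098991e-05,
        1.15518836e+00, -2.41709999e-03]), 'joint_vel': array([ 1.33115533e-04, -1.57227280e-04,  5.89604573e-05, -1.39508005e-04,
       -4.68168122e-04, -7.69055931e-04]), 'effort': array([-1.57937989e-04, -5.93847227e+01, -3.34228277e+01,  6.96488866e-02,
        2.35569041e-02, -1.17826462e-04]), 'tool_pos': array([0.22454637, 0.58276076, 0.22485535]), 'eef_rot': array([ 1.82861709e-01,  9.83138400e-01, -6.79692324e-04, -1.40966143e-04]), 'contact_force': array([ 0.01426569, -1.07951237, -0.44547223]), 'wrist_torque': array([-0.00986601,  0.02304881,  0.00989986]), 'finger_force': 0.0, 'finger_gap': 0.09169978663291128}
scene {'fx': 459.52002654951025, 'fy': 459.52002654951025, 'cx': 321.80423858797394, 'cy': 200.0011486618914, 'k1': -0.09009830964403719, 'R': array([[-0.06325976,  0.99782913, -0.01830937],
       [ 0.69689895,  0.03103441, -0.71649753],
       [-0.71437389, -0.05808524, -0.6973493 ]]), 't': array([-0.06298966, -0.2338382 ,  1.60700488])}
top {'fx': 366.15529384981147, 'fy': 366.15529384981147, 'cx': 315.395167265724, 'cy': 200.47842739785523, 'k1': 0.01854520807702841, 'R': array([[-1.39589644e-01, -9.90209403e-01, -2.62960410e-04],
       [-9.66542417e-01,  1.36311017e-01, -2.17290274e-01],
       [ 2.15198717e-01, -3.00773097e-02, -9.76106996e-01]]), 't': array([0.15343126, 0.46274942, 0.98397435])}
wrist {'fx': 341.59752091081293, 'fy': 341.59752091081293, 'cx': 322.78702061304847, 'cy': 200.72996330142465, 'k1': -0.055517931691058085, 'hand_eye': array([[-3.33467748e-04, -9.55690477e-01, -2.94373236e-01,
         8.38056011e-02],
       [ 9.99999359e-01, -6.37218474e-04,  9.35941380e-04,
        -1.26381495e-03],
       [-1.08205033e-03, -2.94372735e-01,  9.55690076e-01,
        -1.58928439e-01],
       [ 0.00000000e+00,  0.00000000e+00,  0.00000000e+00,
         1.00000000e+00]])}
```

View pics/scene0.png

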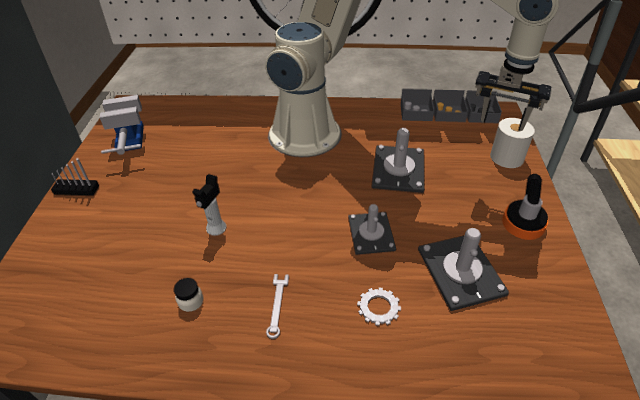

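View pics/top0.png

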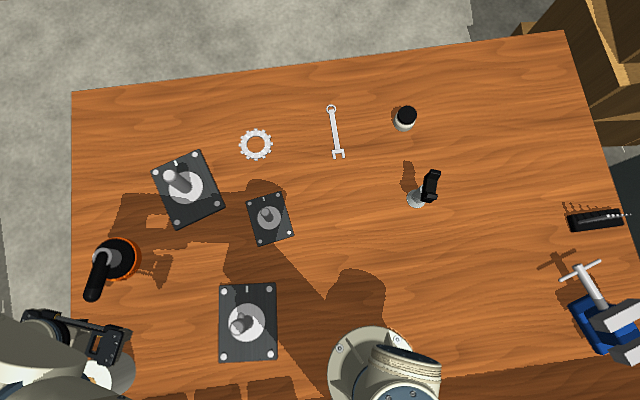

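Candidates in the top image are three bases at (188,188), (247,322) and the small one at (270,218). The only post with a cradle is at (420,192). The next step is to measure the plates.

```bash
cat > h.py <<'E'
import numpy as np,cv2,pickle
from scipy.spatial.transform import Rotation as Ro
def K(f): return np.array([[f["fx"],0,f["cx"]],[0,f["fy"],f["cy"]],[0,0,1.]]),np.array([f["k1"],0,0,0,0.])
def pose(f,s=None):
    if "R" in f: return f["R"],f["t"]
    T=np.eye(4);T[:3,:3]=Ro.from_quat(s["eef_rot"]).as_matrix();T[:3,3]=s["tool_pos"]
    M=np.linalg.inv(T@f["hand_eye"]);return M[:3,:3],M[:3,3]
def ray(f,uv,z,s=None):
    k,d=K(f);R,t=pose(f,s);p=cv2.undistortPoints(np.array(uv,float).reshape(-1,1,2),k,d)[:,0]
    r=np.c_[p,np.ones(len(p))]@R;c=-R.T@t
    return c+r*((z-c[2])/r[:,2])[:,None]
def proj(f,X,s=None):
    k,d=K(f);R,t=pose(f,s);return cv2.projectPoints(np.array(X,float).reshape(-1,3),cv2.Rodrigues(R)[0],t,k,d)[0][:,0]
E
python3 - <<'E'
from h import *
d=pickle.load(open("f0.pkl","rb"));f=d["top"]
for n,c in dict(A=[(150,187),(200,150),(226,207),(175,231)],B=[(219,284),(277,283),(276,362),(218,363)],S=[(246,206),(284,191),(294,236),(258,246)]).items():
    p=ray(f,c,.012);print(n,p.round(3)[:,:2].tolist(),p.mean(0).round(3),np.linalg.norm(np.roll(p,-1,0)-p,axis=1).round(3))
print("post foot",ray(f,[(414,200)],0),ray(d["scene"],[(216,232)],0))
t=f["pixels"][140:370,140:300];a=cv2.resize(t,None,fx=2.6,fy=2.6,interpolation=2)
g=d["scene"]["pixels"]
b=cv2.resize(g[165:245,180:240],(376,299),interpolation=2);c=cv2.resize(f["pixels"][155:215,395:450],(376,299),interpolation=2)
im=np.hstack([a[:598],np.vstack([b,c])])[:,:800];cv2.imwrite("pics/c1.png",im[:,:,::-1]);print(im.shape)
E
```

```text
A [[0.597, 0.563], [0.692, 0.41], [0.505, 0.347], [0.456, 0.498]] [0.562 0.455 0.012] [0.181 0.196 0.159 0.155]
B [[0.29, 0.385], [0.269, 0.225], [0.066, 0.252], [0.086, 0.404]] [0.178 0.317 0.012] [0.162 0.205 0.154 0.205]
S [[0.5, 0.289], [0.53, 0.174], [0.393, 0.162], [0.379, 0.267]] [0.451 0.223 0.012] [0.119 0.137 0.106 0.123]
post foot [[ 0.45146681 -0.20399192  0.        ]] [[ 4.73277423e-01 -2.03968933e-01  1.11022302e-16]]
(598, 792, 3)
```

View pics/c1.png

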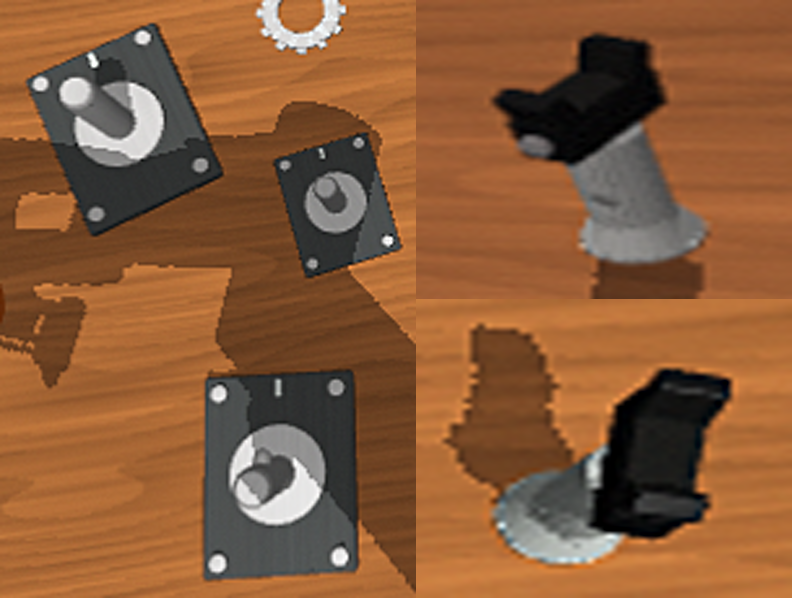

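The crop shows plate sizes of about 0.13–0.14 x 0.11 for the small base at (270,218). The larger ones are about 0.18 x 0.16 and 0.205 x 0.16, so the small base fits 140 x 110. The post at (420,192) has its screw head at scene (199,204). I'll fit the poses next.

Run:
```python
from h import *
from scipy.optimize import least_squares
d=pickle.load(open("f0.pkl","rb"));f=d["top"];g=d["scene"]
c=[(140+u/2.6,140+v/2.6) for u,v in [(275,160),(366,133),(401,247),(307,277)]]
L=np.array([[.07,.055,.012],[.07,-.055,.012],[-.07,-.055,.012],[-.07,.055,.012]])
W=lambda p,L:np.c_[L[:,:2]@np.array([[np.cos(p[2]),np.sin(p[2])],[-np.sin(p[2]),np.cos(p[2])]])+p[:2],L[:,2]]
r=least_squares(lambda p:(proj(f,W(p,L))-c).ravel(),[.45,.22,0.]);print("base",r.x,r.fun.round(1))
print("scene proj of corners,stub top",proj(g,W(r.x,np.vstack([L,[[0,0,.106],[.03,0,.073]]]))).round(1).tolist())
print("post foot",ray(f,[(416.3,197)],0.0),"scene bell ring centre",ray(g,[(180+227/376*60,165+236/299*80)],0.003))
s=ray(g,[(199,203.8)],.130);print("screw",s)
```

```text
base [0.45454116 0.22485578 0.16421919] [-0.7 -0.3  0.4 -0.8  0.6  0.5 -0.2  0.5]
scene proj of corners,stub top [[395.1, 247.2], [354.0, 251.1], [346.6, 213.1], [384.7, 209.9], [372.0, 205.4], [373.3, 222.4]]
post foot [[ 0.45948408 -0.21254146  0.        ]] scene bell ring centre [[ 0.46147897 -0.20548529  0.003     ]]
screw [[ 0.49306973 -0.22050932  0.13      ]]
```

Request:
servo_tool:
  rows:
    - [-2.74,-1.4,0,0,0,0,0]
    - [-2.74,-1.4,0,0,0,0,0]
    - [-2.74,-1.4,0,0,0,0,0]
    - [-2.74,-1.4,0,0,0,0,0]
    - [-2.74,-1.4,0,0,0,0,0]
    - [-2.74,-1.4,0,0,0,0,0]
    - [-2.74,-1.4,0,0,0,0,0]
    - [-2.74,-1.4,0,0,0,0,0]
    - [-2.74,-1.4,0,0,0,0,0]
    - [-2.74,-1.4,0,0,0,0,0]
    - [-2.74,-1.4,0,0,0,0,0]
    - [-2.74,-1.4,0,0,0,0,0]
    - [-2.74,-1.4,0,0,0,0,0]
    - [-2.74,-1.4,0,0,0,0,0]
    - [-2.74,-1.4,0,0,0,0,0]

```text
time_s: 1.4
tool_pos: [0.5334, 0.2381, 0.2254]
eef_rot: [0.183, 0.983, -0.0, -0.0]
contact_force: [0.0, 0.7, 0.0]
finger_gap: 0.0923
finger_force: 0.0
```

Request:
servo_tool:
  rows:
    - [0,0,0.4,0,0,1.1,0]
    - [0,0,0.4,0,0,1.1,0]
    - [0,0,0.4,0,0,1.1,0]
    - [0,0,0.4,0,0,1.1,0]
    - [0,0,0.4,0,0,1.1,0]
    - [0,0,0.4,0,0,1.1,0]
    - [0,0,0.4,0,0,1.1,0]
    - [0,0,0.4,0,0,1.1,0]
    - [0,0,0.4,0,0,1.1,0]
    - [0,0,0.4,0,0,1.1,0]
    - [0,0,0.4,0,0,1.1,0]
    - [0,0,0.4,0,0,1.1,0]
    - [0,0,0.4,0,0,1.1,0]
    - [0,0,0.4,0,0,1.1,0]

```text
time_s: 2.57
tool_pos: [0.5325, 0.2394, 0.1691]
eef_rot: [0.838, 0.546, -0.0, -0.0]
contact_force: [-0.0, -0.1, -0.4]
finger_gap: 0.0919
finger_force: 0.0
```

Request:
servo_tool:
  rows:
    - [0,0,0,0,0,1.1,0]
    - [0,0,0,0,0,1.1,0]
    - [0,0,0,0,0,1.1,0]
    - [0,0,0,0,0,1.1,0]
    - [0,0,0,0,0,1.1,0]
    - [0,0,0,0,0,1.1,0]
    - [0,0,0,0,0,1.1,0]
    - [0,0,0,0,0,1.1,0]
    - [0,0,0,0,0,0.7,0]
    - [0,0,0,0,0,0,0]
    - [0,0,0,0,0,0,0]

```text
time_s: 3.48
tool_pos: [0.5326, 0.2394, 0.1694]
eef_rot: [0.996, 0.084, -0.0, 0.0]
contact_force: [0.6, 0.8, 0.4]
finger_gap: 0.0918
finger_force: 0.0
```

```bash
cat > look.py <<'E'
import sys
from h import *
from bench import *
s=get_state();f=grab_frame("wrist");n=sys.argv[1];pickle.dump((s,f),open(n+".pkl","wb"))
x0,y0,x1,y1=map(int,sys.argv[2:6]);im=f["pixels"][y0:y1,x0:x1];k=min(800/(x1-x0),600/(y1-y0))
cv2.imwrite(f"pics/{n}.png",cv2.resize(im,None,fx=k,fy=k,interpolation=2)[:,:,::-1])
print("k",k,s["time_s"],s["tool_pos"],s["eef_rot"],s["qpos"].round(2))
print(proj(f,[[.4545,.2249,.106],[.4545,.2249,.018],[.461,-.208,.148],[.461,-.208,0]],s).round(0).tolist())
E
python3 look.py w1 0 0 640 400
```

```text
k 1.25 3.4833 [0.53260708 0.23940802 0.16941701] [ 9.96439069e-01  8.43157747e-02 -1.71671902e-04  5.52908930e-05] [0.42 0.35 1.78 0.   1.02 1.82]
[[323.0, 318.0], [323.0, 264.0], [810.0, 389.0], [678.0, 302.0]]
```

View pics/w1.png

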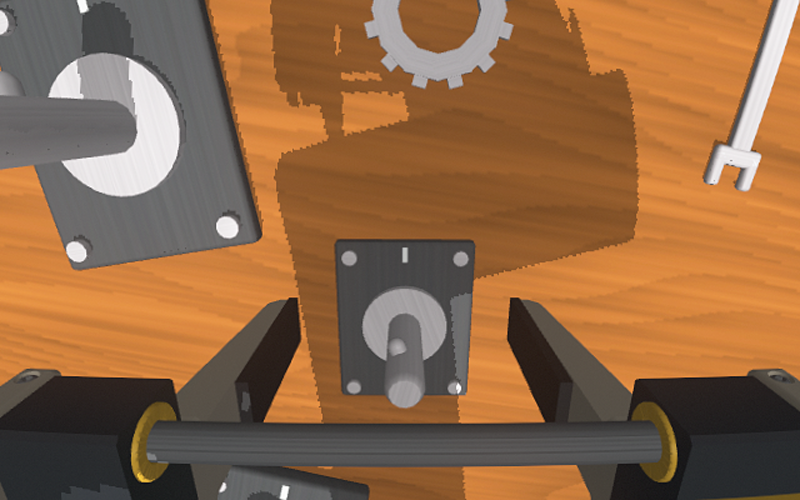

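The view shows the small base with its bright front line at (405,255). The stub top is at about (404,392) and the button at about (397,347), which is left of the stub axis and so on its +y side. A zoomed crop will let me measure it.

Run:
```python
from h import *
from scipy.optimize import least_squares
s,f=pickle.load(open("w1.pkl","rb"))
im=cv2.resize(f["pixels"][185:335,255:395],None,fx=4,fy=4,interpolation=2)[:, :, ::-1];cv2.imwrite("pics/c2.png",im)
c=np.array([(337,240),(473,240),(474,393),(338,395)])/1.25
L=np.array([[.07,.055,.012],[.07,-.055,.012],[-.07,-.055,.012],[-.07,.055,.012]])
W=lambda p,L:np.c_[L[:,:2]@np.array([[np.cos(p[2]),np.sin(p[2])],[-np.sin(p[2]),np.cos(p[2])]])+p[:2],L[:,2]]
r=least_squares(lambda p:(proj(f,W(p,L),s)-c).ravel(),[.45,.22,0.]);print("base",r.x,r.fun.round(1))
print("flange,stub",ray(f,[(323.6,260)],.018,s),ray(f,[(323.2,313)],.106,s))
```

```text
base [0.45881465 0.22447689 0.17578999] [-2.8 -0.   2.8 -0.8 -3.9  1.   3.9 -0. ]
flange,stub [[0.45904363 0.22537214 0.018     ]] [[0.4587191  0.22580179 0.106     ]]
```

View pics/c2.png

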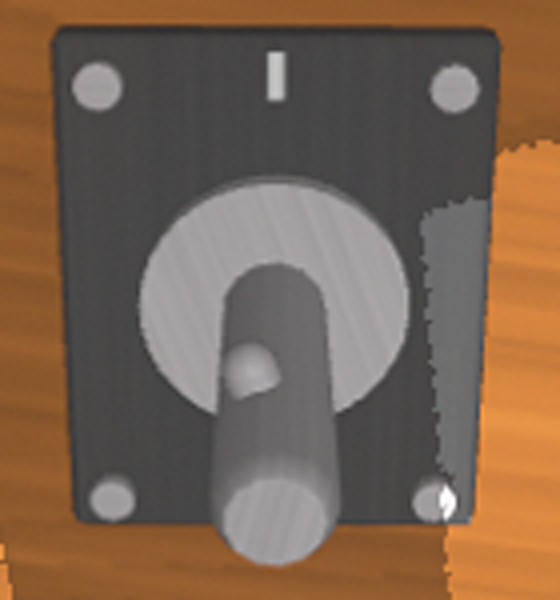

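Run:
```python
from h import *
from scipy.optimize import least_squares
s,f=pickle.load(open("w1.pkl","rb"))
c=np.array([(53,30),(498,33),(472,522),(76,522)])/4+[255,185]
L=np.array([[.07,.055,.012],[.07,-.055,.012],[-.07,-.055,.012],[-.07,.055,.012]])
W=lambda p,L:np.c_[L[:,:2]@np.array([[np.cos(p[2]),np.sin(p[2])],[-np.sin(p[2]),np.cos(p[2])]])+p[:2],L[:,2]]
r=least_squares(lambda p:(proj(f,W(p,L),s)-c).ravel(),[.45,.22,0.]);print("base",r.x,r.fun.round(1))
print("flange,stub",ray(f,[(323.5,260.5)],.018,s),ray(f,[(323.75,315.5)],.106,s))
cx=r.x[:2]
for a in np.arange(-.2,1.2,.1):
    q=W([*cx,r.x[2]+a],np.array([[x,0,.073] for x in (.0155,.0175,.0215)]));print(round(a,1),((proj(f,q,s)-[255,185])*4).round(0).tolist())
```

```text
base [0.45791458 0.22508401 0.16574585] [-1.5 -0.3  1.6 -0.7  0.9  0.9 -1.1  0.7]
flange,stub [[0.45847776 0.22537744 0.018     ]] [[0.45657288 0.22500969 0.106     ]]
-0.2 [[290.0, 359.0], [292.0, 351.0], [296.0, 334.0]]
-0.1 [[283.0, 358.0], [284.0, 350.0], [286.0, 333.0]]
0.0 [[276.0, 358.0], [276.0, 350.0], [276.0, 332.0]]
0.1 [[268.0, 358.0], [267.0, 350.0], [265.0, 333.0]]
0.2 [[261.0, 359.0], [259.0, 351.0], [255.0, 334.0]]
0.3 [[254.0, 361.0], [251.0, 353.0], [245.0, 337.0]]
0.4 [[247.0, 363.0], [243.0, 355.0], [236.0, 340.0]]
0.5 [[240.0, 366.0], [236.0, 359.0], [226.0, 344.0]]
0.6 [[234.0, 369.0], [229.0, 362.0], [218.0, 348.0]]
0.7 [[228.0, 373.0], [222.0, 367.0], [210.0, 354.0]]
0.8 [[223.0, 378.0], [216.0, 372.0], [202.0, 360.0]]
0.9 [[218.0, 383.0], [211.0, 377.0], [195.0, 367.0]]
1.0 [[214.0, 388.0], [206.0, 383.0], [190.0, 374.0]]
1.1 [[210.0, 393.0], [202.0, 390.0], [185.0, 382.0]]
```

The button sits about 0.3 rad to the base's +y side, so its world angle is about 0.48. Now to the post.

Request:
servo_tool:
  rows:
    - [-0.97,2.86,-0.54,0,0,0,0]
    - [-0.97,2.86,-0.54,0,0,0,0]
    - [-0.97,2.86,-0.54,0,0,0,0]
    - [-0.97,2.86,-0.54,0,0,0,0]
    - [-0.97,2.86,-0.54,0,0,0,0]
    - [-0.97,2.86,-0.54,0,0,0,0]
    - [-0.97,2.86,-0.54,0,0,0,0]
    - [-0.97,2.86,-0.54,0,0,0,0]
    - [-0.97,2.86,-0.54,0,0,0,0]
    - [-0.97,2.86,-0.54,0,0,0,0]
    - [-0.97,2.86,-0.54,0,0,0,0]
    - [-0.97,2.86,-0.54,0,0,0,0]
    - [-0.97,2.86,-0.54,0,0,0,0]
    - [-0.97,2.86,-0.54,0,0,0,0]
    - [-0.97,2.86,-0.54,0,0,0,0]

```text
time_s: 4.78
tool_pos: [0.4597, -0.2091, 0.251]
eef_rot: [0.996, 0.084, 0.0, 0.0]
contact_force: [1.3, -0.5, 0.9]
finger_gap: 0.0917
finger_force: 0.0
```

Request:
servo_tool:
  rows:
    - [0,0,0,0,0,1,0]
    - [0,0,0,0,0,1,0]
    - [0,0,0,0,0,1,0]
    - [0,0,0,0,0,1,0]
    - [0,0,0,0,0,1,0]
    - [0,0,0,0,0,0,0]
    - [0,0,0,0,0,0,0]

```text
time_s: 5.37
tool_pos: [0.4602, -0.2077, 0.2506]
eef_rot: [0.984, -0.175, -0.0, -0.0]
contact_force: [-0.0, 0.5, -0.7]
finger_gap: 0.0921
finger_force: 0.0
```

```bash
python3 look.py w2 220 100 440 265
```

```text
k 3.6363636363636362 5.3667 [ 0.46019468 -0.20768412  0.25058557] [ 9.84492605e-01 -1.75426084e-01 -3.45153816e-06 -1.43152943e-06] [-0.43  0.14  1.86  0.    1.14  1.5 ]
[[-31.0, 322.0], [27.0, 283.0], [322.0, 203.0], [322.0, 167.0]]
```

View pics/w2.png

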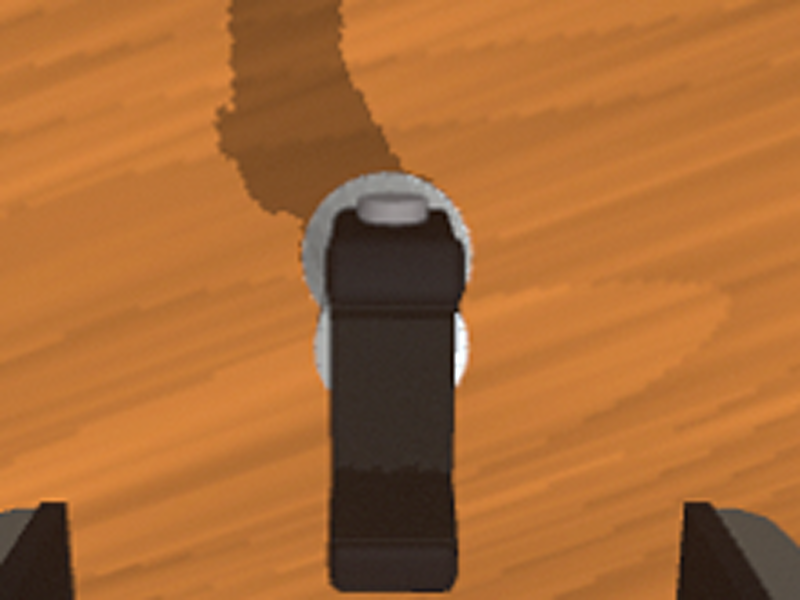

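The post is seen from above. The screw head is at (392,208) on the camera side, and the block edges at x=330 and 454 run vertical, so the yaw matches the tool.

Run:
```python
from h import *
s,f=pickle.load(open("w2.pkl","rb"))
T=Ro.from_quat(s["eef_rot"]).as_matrix()
def L(u,v,z):
    return ((ray(f,[(220+u/3.636,100+v/3.636)],z,s)-s["tool_pos"])@T)[0].round(4)
for n,u,v,z in [("screw",392,208,.13),("Lmid",331,410,.148),("Rmid",454,410,.148),("hornback",393,592,.167),("hornfrontR",463,260,.17),("hornfrontL",326,260,.17),("hbL",331,545,.17),("hbR",457,545,.17),("bell top edge",388,172,0),("bellL",303,255,0),("bellR",471,255,0)]: print(n,L(u,v,z))
```

```text
screw [0.0348 0.0051 0.1206]
Lmid [-0.0074 -0.0086  0.1026]
Rmid [-0.0074  0.0188  0.1026]
hornback [-0.0425  0.0051  0.0836]
hornfrontR [0.0314 0.0185 0.0806]
hornfrontL [ 0.0314 -0.0084  0.0806]
hbL [-0.03   -0.0081  0.0806]
hbR [-0.03    0.0185  0.0806]
bell top edge [0.0245 0.0055 0.2506]
bellL [-0.0034 -0.023   0.2506]
bellR [-0.0034  0.0335  0.2506]
```

Request:
servo_tool:
  rows:
    - [-0.2,0.25,0,0,0,0,0]
    - [-0.2,0.26,0,0,0,0,0]
    - [0,0,2.4,0,0,0,0]
    - [0,0,2.4,0,0,0,0]
    - [0,0,2.4,0,0,0,0]
    - [0,0,2.4,0,0,0,0]
    - [0,0,1.6,0,0,0,0]
    - [0,0,0.8,0,0,0,0]
    - [0,0,0.45,0,0,0,0]
    - [0,0,0,0,0,0,0]
    - [0,0,0,0,0,0,0]

```text
time_s: 6.33
tool_pos: [0.4551, -0.2113, 0.1267]
eef_rot: [0.984, -0.178, 0.0, 0.0]
contact_force: [0.1, -0.5, -0.2]
finger_gap: 0.0918
finger_force: 0.0
```

Request:
servo_tool:
  rows:
    - [0,0,0,0,0,0,0.4]
    - [0,0,0,0,0,0,0.55]
    - [0,0,0,0,0,0,0.6]
    - [0,0,0,0,0,0,0.65]
    - [0,0,0,0,0,0,0.7]
    - [0,0,0,0,0,0,0.8]
    - [0,0,0,0,0,0,1]
    - [0,0,0,0,0,0,1]
    - [0,0,0,0,0,0,1]
    - [0,0,0,0,0,0,1]
    - [0,0,0,0,0,0,1]
    - [0,0,0,0,0,0,1]
  squeeze: 30

```text
time_s: 7.33
tool_pos: [0.4546, -0.211, 0.126]
eef_rot: [0.984, -0.178, -0.0, -0.0]
contact_force: [-0.2, 0.9, -1.3]
finger_gap: 0.0276
finger_force: 30.0
```

Request:
servo_tool:
  rows:
    - [0,0,-0.5,0,0,0,1]
    - [0,0,-1.5,0,0,0,1]
    - [0,0,-2,0,0,0,1]
    - [0,0,-2,0,0,0,1]
    - [0,0,-2,0,0,0,1]
    - [0,0,-2,0,0,0,1]
    - [0,0,-2,0,0,0,1]
    - [0,0,-0.9,0,0,0,1]
    - [0,0,0,0,0,0,1]

```text
time_s: 8.08
tool_pos: [0.4555, -0.2115, 0.257]
eef_rot: [0.984, -0.178, 0.002, 0.0]
contact_force: [0.1, -0.9, -4.5]
finger_gap: 0.0275
finger_force: 30.0
```

Request:
servo_tool:
  rows:
    - [-0.35,-0.9,0,0,0,0,1]
    - [-0.7,-1.8,0,0,0,0,1]
    - [-1,-2.73,0,0,0,0,1]
    - [-1,-2.73,0,0,0,0,1]
    - [-1,-2.73,0,0,0,0,1]
    - [-1,-2.73,0,0,0,0,1]
    - [-1,-2.73,0,0,0,0,1]
    - [-1,-2.73,0,0,0,0,1]
    - [-1,-2.73,0,0,0,0,1]
    - [-1,-2.73,0,0,0,0,1]
    - [-1,-2.73,0,0,0,0,1]
    - [-1,-2.73,0,0,0,0,1]
    - [-1,-2.73,0,0,0,0,1]
    - [-1,-2.73,0,0,0,0,1]
    - [-0.65,-1.85,0,0,0,0,1]
    - [-0.35,-0.9,0,0,0,0,1]
    - [-0.6,-1.7,0,0,0,0,1]
    - [-0.4,-1.01,0,0,0,0,1]

```text
time_s: 9.58
tool_pos: [0.4559, 0.2258, 0.2537]
eef_rot: [0.984, -0.177, -0.001, 0.001]
contact_force: [0.5, 0.1, -4.9]
finger_gap: 0.0277
finger_force: 30.0
```

Request:
servo_tool:
  rows:
    - [0,0,0,0,0,-0.9,1]
    - [0,0,0,0,0,-0.9,1]
    - [0,0,0,0,0,-0.9,1]
    - [0,0,0,0,0,-0.9,1]
    - [0,0,0,0,0,-0.9,1]
    - [0,0,0,0,0,-0.15,1]
    - [0,0,0,0,0,0,1]
    - [0,0,0,0,0,0,1]
    - [0,0,0,0,0,0,1]

```text
time_s: 10.33
tool_pos: [0.4567, 0.2247, 0.2548]
eef_rot: [0.998, 0.064, -0.0, 0.0]
contact_force: [-0.6, 0.8, -3.9]
finger_gap: 0.0277
finger_force: 30.0
```

Run:
```python
from h import *
from bench import *
s=get_state();print(s["time_s"],s["tool_pos"],s["contact_force"],s["wrist_torque"],s["qpos"],s["finger_gap"])
f=grab_frame("scene");g=grab_frame("top")
pickle.dump((s,f,g),open("f3.pkl","wb"))
u=proj(f,[[.457,.225,.1]])[0].astype(int);v=proj(g,[[.457,.225,.1]])[0].astype(int);print(u,v)
c=lambda im,p:cv2.resize(im["pixels"][p[1]-75:p[1]+75,p[0]-50:p[0]+50],None,fx=4,fy=4,interpolation=2)
print(proj(f,[[.457,.225,.106],[.457,.225,.018]])-u+[50,75],proj(g,[[.457,.225,.106],[.457,.225,.018]])-v+[50,75])
cv2.imwrite("pics/c3.png",np.hstack([c(f,u),c(g,v)])[:,:,::-1])
```

```text
10.3333 [0.45667715 0.22470293 0.25482801] [-0.6435416   0.7533886  -3.87263583] [-0.00773964  0.13754238 -0.00185153] [ 4.54334655e-01  1.42281506e-01  1.84422008e+00 -3.72666493e-05
  1.15558409e+00  1.89795640e+00] 0.027704868615307472
[371 207] [265 211]
[[51.05806326 74.03086013]
 [49.17733274 96.79127577]] [[50.20966651 75.28402797]
 [54.29373231 81.02633365]]
```

View pics/c3.png

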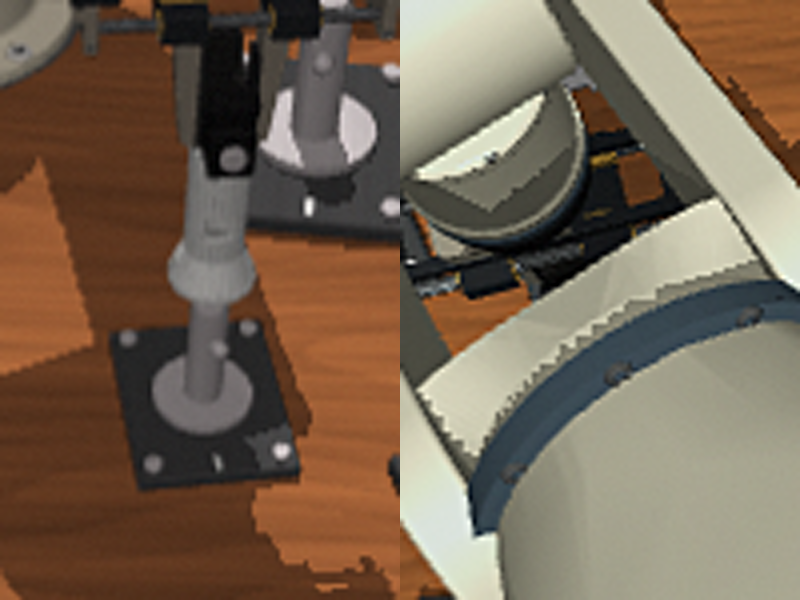

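The post hangs over the stub, with the bell ring at about (212,271) and the flange at about (202,395). I'll compare the offsets of both in this one camera to get the relative error.

Run:
```python
from h import *
s,f,g=pickle.load(open("f3.pkl","rb"));u=np.array([371,207])
th=np.linspace(0,2*np.pi,73)
def ext(r,z,c): 
    q=(proj(f,np.c_[c[0]+r*np.cos(th),c[1]+r*np.sin(th),0*th+z])-u+[50,75])*4
    return np.r_[q.min(0),q.max(0)].round(0)
print("bell pred L,T,R,B",ext(.028,.129,s["tool_pos"]),"flange pred",ext(.034,.018,s["tool_pos"]))
q=lambda x,y:(proj(f,[[x,y,.06]])[0]*4)
print("px per mm x,y",(q(.461,.225)-q(.451,.225))/10,(q(.456,.23)-q(.456,.22))/10)
im=cv2.resize(f["pixels"][207-5:207+55,371-30:371+25],None,fx=10,fy=10,interpolation=2);cv2.imwrite("pics/c4.png",im[:,:,::-1])
print("crop pred: bell",(ext(.028,.129,s["tool_pos"])/4-[20,70,20,70])*10,"flange",(ext(.034,.018,s["tool_pos"])/4-[20,70,20,70])*10)
```

```text
bell pred L,T,R,B [162. 241. 250. 301.] flange pred [146. 351. 246. 424.]
px per mm x,y [0.01917866 1.08481042] [1.49999098 0.04870891]
crop pred: bell [205.  -97.5 425.   52.5] flange [165.  177.5 415.  360. ]
```

View pics/c4.png

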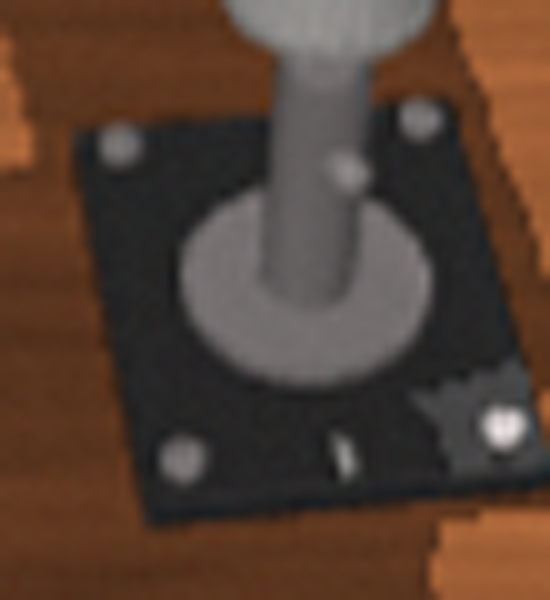

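Bell and flange show nearly the same offset, so the relative error is under 1 mm. The button angle from this view is about 0.5 rad in world axes. I'll shift slightly and descend in small steps.

Request:
servo_tool:
  rows:
    - [0.08,-0.04,0.6,0,0,0,1]
    - [0,0,0.8,0,0,0,1]
    - [0,0,0.8,0,0,0,1]
    - [0,0,0.6,0,0,0,1]
    - [0,0,0.4,0,0,0,1]
    - [0,0,0.3,0,0,0,1]
    - [0,0,0.3,0,0,0,1]
    - [0,0,0,0,0,0,1]

```text
time_s: 11.1
tool_pos: [0.4574, 0.2253, 0.2165]
eef_rot: [0.998, 0.065, -0.0, 0.0]
contact_force: [-0.3, 0.3, -4.9]
finger_gap: 0.028
finger_force: 30.0
```

Request:
servo_tool:
  rows:
    - [0,0,0.25,0,0,0,1]
    - [0,0,0.25,0,0,0,1]
    - [0,0,0.25,0,0,0,1]
    - [0,0,0,0,0,0,1]

```text
time_s: 11.43
tool_pos: [0.4574, 0.2253, 0.2091]
eef_rot: [0.998, 0.065, -0.0, 0.0]
contact_force: [-1.0, 0.2, -4.9]
finger_gap: 0.0278
finger_force: 30.0
```

Request:
servo_tool:
  rows:
    - [0,0,0.2,0,0,0,1]
    - [0,0,0.2,0,0,0,1]
    - [0,0,0.2,0,0,0,1]
    - [0,0,0,0,0,0,1]

```text
time_s: 11.77
tool_pos: [0.4574, 0.2253, 0.2032]
eef_rot: [0.998, 0.065, -0.0, 0.0]
contact_force: [-0.8, 0.0, -4.3]
finger_gap: 0.028
finger_force: 30.0
```

Request:
servo_tool:
  rows:
    - [0,0,0.2,0,0,0,1]
    - [0,0,0.2,0,0,0,1]
    - [0,0,0.2,0,0,0,1]
    - [0,0,0,0,0,0,1]

```text
time_s: 12.1
tool_pos: [0.4573, 0.2253, 0.1971]
eef_rot: [0.998, 0.065, -0.0, 0.0]
contact_force: [0.2, 0.0, -4.4]
finger_gap: 0.0275
finger_force: 30.0
```

Bottom is at about 0.071 with the stub in the bore and no side load. Continuing.

Request:
servo_tool:
  rows:
    - [0,0,0.2,0,0,0,1]
    - [0,0,0.2,0,0,0,1]
    - [0,0,0.2,0,0,0,1]
    - [0,0,0.2,0,0,0,1]
    - [0,0,0,0,0,0,1]

```text
time_s: 12.52
tool_pos: [0.4573, 0.2253, 0.1891]
eef_rot: [0.998, 0.065, -0.0, 0.0]
contact_force: [-0.4, -0.3, -4.4]
finger_gap: 0.0283
finger_force: 30.0
```

Request:
servo_tool:
  rows:
    - [0,0,0.2,0,0,0,1]
    - [0,0,0.2,0,0,0,1]
    - [0,0,0.2,0,0,0,1]
    - [0,0,0.2,0,0,0,1]
    - [0,0,0,0,0,0,1]

```text
time_s: 12.93
tool_pos: [0.4578, 0.2255, 0.1814]
eef_rot: [0.998, 0.065, 0.0, -0.0]
contact_force: [1.0, -0.2, -4.2]
finger_gap: 0.0277
finger_force: 30.0
```

Request:
servo_tool:
  rows:
    - [0,0,0.2,0,0,0,1]
    - [0,0,0.2,0,0,0,1]
    - [0,0,0.2,0,0,0,1]
    - [0,0,0,0,0,0,1]

```text
time_s: 13.27
tool_pos: [0.4576, 0.2255, 0.1752]
eef_rot: [0.998, 0.065, 0.0, -0.0]
contact_force: [1.2, 0.8, -4.7]
finger_gap: 0.0277
finger_force: 30.0
```

Request:
servo_tool:
  rows:
    - [0,0,0.2,0,0,0,1]
    - [0,0,0.2,0,0,0,1]
    - [0,0,0.2,0,0,0,1]
    - [0,0,0,0,0,0,1]

```text
time_s: 13.6
tool_pos: [0.4574, 0.2253, 0.1691]
eef_rot: [0.998, 0.065, -0.0, 0.0]
contact_force: [3.2, 1.0, -5.7]
finger_gap: 0.028
finger_force: 30.0
```

Request:
servo_tool:
  rows:
    - [0,0,0.2,0,0,0,1]
    - [0,0,0.2,0,0,0,1]
    - [0,0,0.2,0,0,0,1]
    - [0,0,0.2,0,0,0,1]
    - [0,0,0,0,0,0,1]

```text
time_s: 14.02
tool_pos: [0.4573, 0.2253, 0.161]
eef_rot: [0.998, 0.065, -0.0, 0.0]
contact_force: [2.7, 1.5, -5.3]
finger_gap: 0.0274
finger_force: 30.0
```

Request:
servo_tool:
  rows:
    - [0,0,0.2,0,0,0,1]
    - [0,0,0.2,0,0,0,1]
    - [0,0,0.2,0,0,0,1]
    - [0,0,0.2,0,0,0,1]
    - [0,0,0,0,0,0,1]

```text
time_s: 14.43
tool_pos: [0.4573, 0.2253, 0.1531]
eef_rot: [0.998, 0.065, -0.0, 0.0]
contact_force: [2.1, 0.5, -5.5]
finger_gap: 0.028
finger_force: 30.0
```

Request:
servo_tool:
  rows:
    - [0,0,0.2,0,0,0,1]
    - [0,0,0.2,0,0,0,1]
    - [0,0,0.2,0,0,0,1]
    - [0,0,0,0,0,0,1]

```text
time_s: 14.77
tool_pos: [0.4572, 0.2254, 0.1471]
eef_rot: [0.998, 0.065, -0.0, 0.0]
contact_force: [2.9, 2.8, -5.5]
finger_gap: 0.0282
finger_force: 30.0
```

Request:
servo_tool:
  rows:
    - [0,0,0.05,0,0,0,1]
    - [0,0,0.05,0,0,0,1]
    - [0,0,0.05,0,0,0,1]
    - [0,0,0.05,0,0,0,1]
    - [0,0,0,0,0,0,1]

```text
time_s: 15.18
tool_pos: [0.4576, 0.2254, 0.1455]
eef_rot: [0.998, 0.065, -0.0, 0.0]
contact_force: [2.5, 2.5, -4.9]
finger_gap: 0.0279
finger_force: 30.0
```

Request:
servo_tool:
  rows:
    - [0,0,0.03,0,0,0,1]
    - [0,0,0.03,0,0,0,1]
    - [0,0,0,0,0,0,1]

```text
time_s: 15.43
tool_pos: [0.4576, 0.2254, 0.145]
eef_rot: [0.998, 0.065, 0.0, 0.0]
contact_force: [1.6, 2.7, -4.8]
finger_gap: 0.0281
finger_force: 30.0
```

Request:
servo_tool:
  rows:
    - [0,0,0.03,0,0,0,1]
    - [0,0,0.03,0,0,0,1]
    - [0,0,0,0,0,0,1]

```text
time_s: 15.68
tool_pos: [0.4576, 0.2254, 0.1443]
eef_rot: [0.998, 0.065, -0.0, 0.0]
contact_force: [1.1, 2.6, -4.5]
finger_gap: 0.0278
finger_force: 30.0
```

Request:
servo_tool:
  rows:
    - [0,0,0.03,0,0,0,1]
    - [0,0,0.03,0,0,0,1]
    - [0,0,0,0,0,0,1]

```text
time_s: 15.93
tool_pos: [0.4577, 0.2255, 0.144]
eef_rot: [0.998, 0.065, 0.0, -0.0]
contact_force: [0.8, 3.2, -1.6]
finger_gap: 0.0277
finger_force: 30.0
```

Request:
servo_tool:
  rows:
    - [0,0,0.03,0,0,0,1]
    - [0,0,0,0,0,0,1]

```text
time_s: 16.1
tool_pos: [0.4579, 0.2255, 0.1439]
eef_rot: [0.998, 0.065, 0.0, -0.0]
contact_force: [0.3, 1.6, 3.8]
finger_gap: 0.0275
finger_force: 30.0
```

Request:
servo_tool:
  rows:
    - [0,0,0.02,0,0,0,1]
    - [0,0,0,0,0,0,1]

```text
time_s: 16.27
tool_pos: [0.4579, 0.2256, 0.1439]
eef_rot: [0.998, 0.065, 0.0, -0.0]
contact_force: [0.5, 1.6, 6.3]
finger_gap: 0.0279
finger_force: 30.0
```

Home at about 10 N of load (the sharp rise at z 0.144 matches the flange height). I'll ease off a little and turn slowly toward the button.

Request:
servo_tool:
  rows:
    - [0,0,-0.02,0,0,0,1]
    - [0,0,0,0,0,-0.2,1]
    - [0,0,0,0,0,-0.2,1]
    - [0,0,0,0,0,-0.2,1]
    - [0,0,0,0,0,-0.2,1]
    - [0,0,0,0,0,-0.2,1]
    - [0,0,0,0,0,-0.2,1]
    - [0,0,0,0,0,0,1]

```text
time_s: 16.93
tool_pos: [0.4578, 0.2254, 0.1439]
eef_rot: [0.992, 0.128, 0.0, 0.0]
contact_force: [0.2, 1.8, 7.4]
finger_gap: 0.028
finger_force: 30.0
```

```bash
cat > st.py <<'E'
from bench import *
from h import *
s=get_state();print(s["time_s"],s["tool_pos"].round(4),"F",s["contact_force"].round(1),"M",s["wrist_torque"].round(2),"psi",round(2*np.arctan2(s["eef_rot"][1],s["eef_rot"][0]),3),s["eef_rot"].round(4))
E
python3 st.py
```

```text
16.9333 [0.4578 0.2254 0.1439] F [0.2 1.8 7.4] M [0.07 0.07 0.08] psi 0.257 [9.917e-01 1.284e-01 2.000e-04 0.000e+00]
```

Request:
servo_tool:
  rows:
    - [0,0,0,0,0,-0.2,1]
    - [0,0,0,0,0,-0.2,1]
    - [0,0,0,0,0,-0.2,1]
    - [0,0,0,0,0,-0.2,1]
    - [0,0,0,0,0,-0.2,1]
    - [0,0,0,0,0,-0.2,1]
    - [0,0,0,0,0,0,1]

```text
time_s: 17.52
tool_pos: [0.4576, 0.2255, 0.1439]
eef_rot: [0.982, 0.19, 0.0, -0.0]
contact_force: [-0.5, 2.0, 7.9]
finger_gap: 0.0277
finger_force: 30.0
```

```bash
python3 st.py
```

```text
17.5167 [0.4576 0.2255 0.1439] F [-0.5  2.   7.9] M [0.22 0.23 0.1 ] psi 0.383 [ 9.817e-01  1.904e-01  0.000e+00 -1.000e-04]
```

Request:
servo_tool:
  rows:
    - [0,0,0,0,0,-0.2,1]
    - [0,0,0,0,0,-0.2,1]
    - [0,0,0,0,0,-0.2,1]
    - [0,0,0,0,0,0,1]

```text
time_s: 17.85
tool_pos: [0.4574, 0.2252, 0.1439]
eef_rot: [0.975, 0.221, -0.0, 0.0]
contact_force: [-1.6, 0.5, 8.0]
finger_gap: 0.0278
finger_force: 30.0
```

```bash
python3 st.py
```

```text
17.85 [0.4574 0.2252 0.1439] F [-1.6  0.5  8. ] M [-0.09  0.32  0.05] psi 0.446 [ 9.752e-01  2.212e-01 -2.000e-04  2.000e-04]
```

The side force changed, so the button may have popped. I'll look.

```bash
cat > sc.py <<'E'
import sys
from bench import *
from h import *
f=grab_frame("scene");cv2.imwrite("pics/"+sys.argv[1],cv2.resize(f["pixels"][160:250,330:420],(600,600),interpolation=2)[:,:,::-1])
print((proj(f,[[.457+.022*.9,.225+.022*.43,.073]])[0]-[330,160])*6.667)
E
python3 sc.py s5.png
```

```text
[300.36159082 402.65645578]
```

View pics/s5.png

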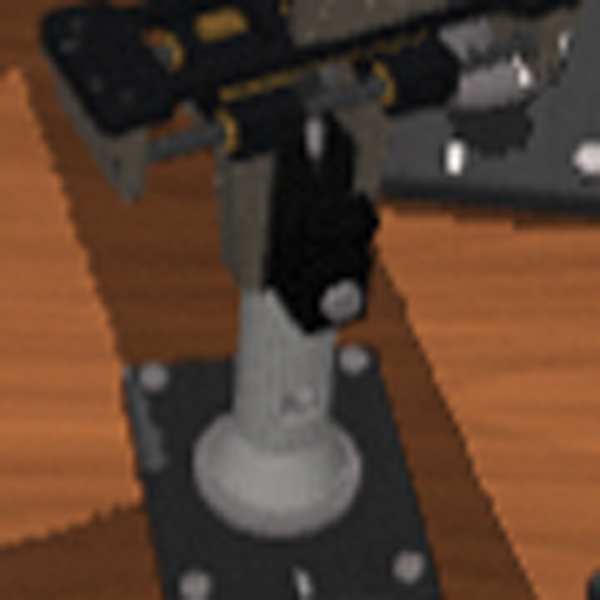

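The hole at (300,400) now shows a bright round thing in it where it was dark before, so the button is likely out. I'll turn on gently to centre it and feel for the lock.

Request:
servo_tool:
  rows:
    - [0,0,0,0,0,-0.15,1]
    - [0,0,0,0,0,-0.15,1]
    - [0,0,0,0,0,-0.15,1]
    - [0,0,0,0,0,0,1]

```text
time_s: 18.23
tool_pos: [0.4575, 0.225, 0.1439]
eef_rot: [0.97, 0.244, -0.0, 0.0]
contact_force: [-0.7, -0.3, 10.1]
finger_gap: 0.0277
finger_force: 30.0
```

```bash
python3 st.py
```

```text
18.2333 [0.4575 0.225  0.1439] F [-0.7 -0.3 10.1] M [-0.4   0.25 -0.  ] psi 0.493 [ 9.698e-01  2.440e-01 -2.000e-04  4.000e-04]
```

Request:
servo_tool:
  rows:
    - [0,0,0,0,0,-0.15,1]
    - [0,0,0,0,0,-0.15,1]
    - [0,0,0,0,0,0,1]

```text
time_s: 18.48
tool_pos: [0.4575, 0.225, 0.1439]
eef_rot: [0.966, 0.259, -0.0, 0.0]
contact_force: [0.3, -0.6, 9.7]
finger_gap: 0.0281
finger_force: 30.0
```

```bash
python3 st.py
```

```text
18.4833 [0.4575 0.225  0.1439] F [ 0.3 -0.6  9.7] M [-0.4   0.12  0.01] psi 0.524 [ 9.658e-01  2.592e-01 -2.000e-04  4.000e-04]
```

Request:
servo_tool:
  rows:
    - [0,0,-0.02,0,0,0,1]
    - [0,0,0,0,0,-0.15,1]
    - [0,0,0,0,0,-0.1,1]
    - [0,0,0,0,0,0,1]

```text
time_s: 18.82
tool_pos: [0.4574, 0.2249, 0.1439]
eef_rot: [0.962, 0.272, -0.0, 0.0]
contact_force: [-1.2, -1.1, 6.7]
finger_gap: 0.0274
finger_force: 30.0
```

```bash
python3 st.py
```

```text
18.8167 [0.4574 0.2249 0.1439] F [-1.2 -1.1  6.7] M [-0.46  0.07 -0.03] psi 0.55 [ 9.624e-01  2.717e-01 -3.000e-04  4.000e-04]
```

Request:
servo_tool:
  rows:
    - [0,0,0,0,0,-0.15,1]
    - [0,0,0,0,0,-0.1,1]
    - [0,0,0,0,0,0,1]

```text
time_s: 19.07
tool_pos: [0.4574, 0.2249, 0.1439]
eef_rot: [0.959, 0.284, -0.0, 0.0]
contact_force: [-0.9, -1.1, 7.3]
finger_gap: 0.028
finger_force: 30.0
```

```bash
python3 st.py
```

```text
19.0667 [0.4574 0.2249 0.1439] F [-0.9 -1.1  7.3] M [-0.51  0.03 -0.04] psi 0.577 [ 9.587e-01  2.843e-01 -3.000e-04  4.000e-04]
```

Request:
servo_tool:
  rows:
    - [0,0,0,0,0,-0.15,1]
    - [0,0,0,0,0,-0.1,1]
    - [0,0,0,0,0,0,1]

```text
time_s: 19.32
tool_pos: [0.4574, 0.2249, 0.1439]
eef_rot: [0.955, 0.297, -0.0, 0.0]
contact_force: [-0.4, -1.2, 6.9]
finger_gap: 0.0279
finger_force: 30.0
```

```bash
python3 st.py
```

```text
19.3167 [0.4574 0.2249 0.1439] F [-0.4 -1.2  6.9] M [-0.53  0.09 -0.08] psi 0.603 [ 9.549e-01  2.968e-01 -3.000e-04  4.000e-04]
```

Request:
servo_tool:
  rows:
    - [0,0,0,0,0,-0.15,1]
    - [0,0,0,0,0,-0.1,1]
    - [0,0,0,0,0,0,1]

```text
time_s: 19.57
tool_pos: [0.4574, 0.2249, 0.1439]
eef_rot: [0.951, 0.309, -0.0, 0.0]
contact_force: [-0.2, -0.8, 6.5]
finger_gap: 0.0281
finger_force: 30.0
```

```bash
python3 st.py
python3 - <<'E'
from bench import *
from h import *
f=grab_frame("scene");_,f3,_=pickle.load(open("f3.pkl","rb"));s5=cv2.imread("pics/s5.png")[:,:,::-1]
# hole-region crops: in-hand (f3), at catch (s5), now
a=cv2.resize(f3["pixels"][182:232,356:386],(330,550),interpolation=2)
n=f["pixels"]
b=cv2.resize(s5[int(50*6.667):int(75*6.667),int(32*6.667):int(57*6.667)],(400,275))
c=cv2.resize(n[210:235,362:387],(400,275),interpolation=2)
cv2.imwrite("pics/c6.png",np.hstack([a,np.vstack([b,c])[:550]])[:,:,::-1])
E
```

```text
19.5667 [0.4574 0.2249 0.1439] F [-0.2 -0.8  6.5] M [-0.48  0.03 -0.05] psi 0.629 [ 9.509e-01  3.094e-01 -3.000e-04  5.000e-04]
```

View pics/c6.png

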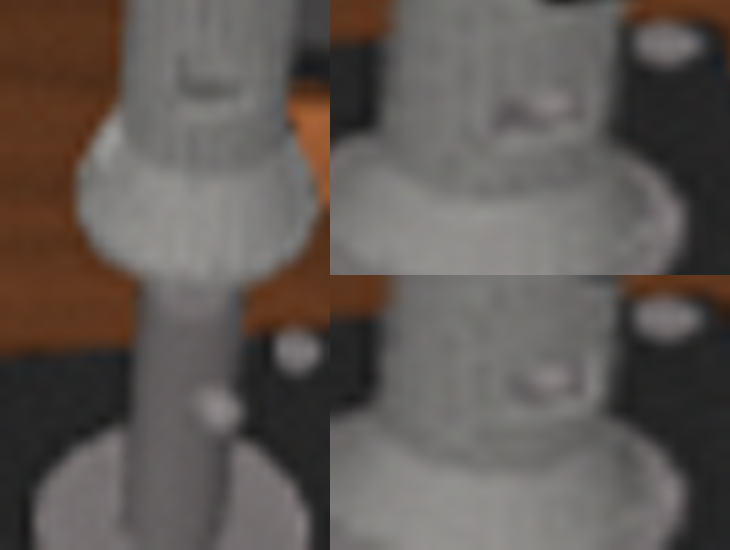

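The upper right crop shows the button's bright nose right of centre in the hole. The lower right crop, taken now, shows it about centred at (548,380). A gentle feel for the stop will confirm the lock.

Request:
servo_tool:
  rows:
    - [0,0,0,0,0,-0.15,1]
    - [0,0,0,0,0,-0.15,1]
    - [0,0,0,0,0,0,1]

```text
time_s: 19.87
tool_pos: [0.4574, 0.2249, 0.1439]
eef_rot: [0.946, 0.324, -0.0, 0.0]
contact_force: [-0.2, -0.9, 6.7]
finger_gap: 0.0277
finger_force: 30.0
```

```bash
python3 st.py
```

```text
19.8667 [0.4574 0.2249 0.1439] F [-0.2 -0.9  6.7] M [-0.53 -0.03  0.01] psi 0.661 [ 9.459e-01  3.244e-01 -3.000e-04  5.000e-04]
```

Request:
servo_tool:
  rows:
    - [0,0,0,0,0,-0.1,1]
    - [0,0,0,0,0,-0.1,1]
    - [0,0,0,0,0,0,1]

```text
time_s: 20.12
tool_pos: [0.4575, 0.2248, 0.1439]
eef_rot: [0.943, 0.334, -0.0, 0.0]
contact_force: [-0.2, -1.5, 6.5]
finger_gap: 0.0282
finger_force: 30.0
```

```bash
python3 st.py
```

```text
20.1167 [0.4575 0.2248 0.1439] F [-0.2 -1.5  6.5] M [-0.51  0.   -0.05] psi 0.681 [ 9.425e-01  3.341e-01 -3.000e-04  5.000e-04]
```

Run:
```python
from bench import *
from h import *
f=grab_frame("scene");pickle.dump(f,open("f7.pkl","wb"))
for nm,fr in (("now",f),):
    g=cv2.cvtColor(fr["pixels"],cv2.COLOR_RGB2GRAY);print("cols 366..384")
    for v in range(212,228): print(v,g[v,364:384])
    sat=fr["pixels"].astype(int)
    print("R-G tint");
    for v in range(214,226): print(v,(sat[v,364:384,0]-sat[v,364:384,1]))
c=np.array([.4575,.225])
P=lambda r,a,z=.073:(proj(f,[[c[0]+r*np.cos(a),c[1]+r*np.sin(a),z]])[0]).round(1)
off=proj(f,[[c[0],c[1],.018]])[0];print("axis",off)
for a in(.3,.4,.5,.6,.7,.8): print(a,"hole",P(.019,a),"tip",P(.0215,a))
```

```text
cols 366..384
212 [ 60  75  98 109 112 116 114 119 112 116 109 112 109 105  99  98  51  76
  95  91]
213 [ 48  71 100 111 114 118 111 119 111 118 110 112 108 102 104  90  45 101
 116 112]
214 [ 35  68  99 110 111 116 110 120 117 119 115 114 106 104 102  87  46  94
 113 115]
215 [ 35  68 100 112 112 117 117 120 115 117 114 110 103 105  99  87  43  61
  85  89]
216 [ 33  78  99 111 112 115 116 119 110 116 107 109 107 103 108  91  47  34
  46  47]
217 [ 36  84 104 111 111 117 115 119 109 112 111 110 105 100 118  88  45  34
  36  36]
218 [ 33  87 104 110 113 118 116 114 115 115 114 124 116  99 119  81  42  36
  37  38]
219 [ 32  88 105 110 114 115 116 109 116 113 114 129 126  99 126  80  40  38
  37  37]
220 [ 37  89 105 110 113 112 119 112 116 112 103 113 110  97 123  69  38  37
  38  38]
221 [ 47  91 104 112 114 111 118 119 116 115 104 106 114 111 110  62  38  37
  39  38]
222 [ 78  93 103 112 116 116 120 116 118 124 122 117 121 110 100  59  38  34
  37  36]
223 [106 103 104 110 117 115 119 110 116 117 118 114 107  98  88  82  63  39
  36  38]
224 [111 109 107 107 116 112 118 111 117 1
[... 585 characters left out ...]
 1 2 2 2 2 2 1 2 1 3 6 5 4 2 0 0 0 1 0]
219 [1 1 1 3 2 2 1 2 2 2 5 5 6 5 2 1 0 0 0 0]
220 [ 0  1  2  3  1  1  2  3  0  2  6  6  6  5  1  0  0  0 -1 -1]
221 [ 0  1  2  0  0  0  2  1  3  2  3  3  5  3  2  0  2  2 -1 -2]
222 [1 2 2 2 1 2 1 1 1 1 3 2 3 3 0 0 2 0 0 0]
223 [2 1 1 3 1 2 0 2 1 2 2 1 1 2 1 3 3 1 1 0]
224 [ 2  1  2  2  1  2  2  2  3  1  1  3  3  1  2  2  2  2  0 -1]
225 [1 2 2 0 1 1 1 1 1 2 1 2 1 0 1 1 1 3 3 0]
axis [370.17936873 228.92683023]
0.3 hole [373.6 220. ] tip [373.9 220.7]
0.4 hole [374.3 219.9] tip [374.6 220.5]
0.5 hole [374.9 219.7] tip [375.4 220.3]
0.6 hole [375.5 219.4] tip [376.1 220. ]
0.7 hole [376.1 219.1] tip [376.7 219.7]
0.8 hole [376.6 218.8] tip [377.3 219.3]
```

Request:
servo_tool:
  rows:
    - [0,0,0,0,0,-0.1,1]
    - [0,0,0,0,0,-0.1,1]
    - [0,0,0,0,0,-0.1,1]
    - [0,0,0,0,0,0,1]

```text
time_s: 20.5
tool_pos: [0.4575, 0.2248, 0.1439]
eef_rot: [0.937, 0.349, -0.0, 0.0]
contact_force: [-0.1, -1.6, 6.6]
finger_gap: 0.0274
finger_force: 30.0
```

```bash
cat > tint.py <<'E'
from bench import *
from h import *
f=grab_frame("scene");x=f["pixels"].astype(int)[217:223,372:381]
for r in range(6): print(x[r].sum(1)//3,x[r,:,0]-x[r,:,1])
E
python3 st.py;python3 tint.py
```

```text
20.5 [0.4575 0.2248 0.1439] F [-0.1 -1.6  6.6] M [-0.53 -0.05  0.03] psi 0.713 [ 9.372e-01  3.489e-01 -3.000e-04  5.000e-04]
[116 117 110 111 106 100 115  86  44] [ 2  2  2  2  2  2  1  0 -1]
[117 116 113 123 116  98 118  80  41] [2 3 3 5 4 4 2 0 0]
[108 114 115 130 127  97 127  79  40] [ 2  3  5  8  6  6  1  2 -1]
[110 114 104 113 109  97 122  68  39] [3 1 6 7 5 6 2 0 0]
[113 116 103 105 116 112 106  57  36] [3 2 3 5 3 3 3 2 0]
[116 123 120 116 121 110  94  60  37] [ 4  2  1  1  0  0  2 -1  0]
```

Request:
servo_tool:
  rows:
    - [0,0,0,0,0,-0.1,1]
    - [0,0,0,0,0,-0.1,1]
    - [0,0,0,0,0,0,1]

```text
time_s: 20.8
tool_pos: [0.4575, 0.2248, 0.1439]
eef_rot: [0.933, 0.359, -0.0, 0.001]
contact_force: [0.0, -2.5, 6.3]
finger_gap: 0.0275
finger_force: 30.0
```

```bash
python3 st.py
```

```text
20.8 [0.4575 0.2248 0.1439] F [ 0.  -2.5  6.3] M [-0.62 -0.05 -0.06] psi 0.734 [ 9.335e-01  3.587e-01 -3.000e-04  5.000e-04]
```

Run:
```python
from bench import *
from h import *
f7=pickle.load(open("f7.pkl","rb"));f=grab_frame("scene");pickle.dump(f,open("f8.pkl","wb"))
s5=cv2.cvtColor(cv2.resize(cv2.imread("pics/s5.png"),(90,90),interpolation=cv2.INTER_AREA),cv2.COLOR_BGR2GRAY)
def cen(g,x0,y0):
    w=np.clip(g.astype(float)-90,0,None);yy,xx=np.mgrid[:g.shape[0],:g.shape[1]]
    return ((w*xx).sum()/w.sum()+x0).round(2),((w*yy).sum()/w.sum()+y0).round(2)
for n,g in(("s5 .446",s5),("f7 .681",cv2.cvtColor(f7["pixels"],7)[160:250,330:420]),("now .734",cv2.cvtColor(f["pixels"],7)[160:250,330:420])):
    p=g[38:52,47:62];print(n,cen(p,377,198));print(p)
c=[.4575,.225]
for a in(.446,.5,.55,.6,.65,.7,.734): print(a,proj(f,[[c[0]+.038*np.cos(a),c[1]+.038*np.sin(a),.148]])[0].round(2))
```

```text
s5 .446 (np.float64(386.15), np.float64(202.79))
[[  7   9  10   9   9   9  11   7  20  52  93 101 100 100 100]
 [ 11  10  10  10   9  10  11   7  15  52  81 100 103 102 101]
 [ 10  11  12   8   9   8   7   6  23  53  62  95 104 101  99]
 [  8   7   7   6  12  13   9   5  33  57  59  80 102 105 103]
 [  9   6  15  36  71  69  34  11  37  59  60  62  99 107 105]
 [  6  15  74  96 112  98  71  26  38  58  61  60  82 103 107]
 [  8  48 111 113 103  92  89  40  46  59  61  57  61  80 101]
 [ 10  72 106  95  89  89  88  40  51  61  61  60  57  60  98]
 [  9  57  90  92  89  87  68  29  53  62  60  61  59  61 101]
 [  5  21  59  76  70  58  37  31  57  63  62  60  59  61  99]
 [  3   6  25  46  41  45  50  56  64  66  67  67  63  63  85]
 [ 27  45  59  59  53  62  67  67  67  67  68  68  66  64  69]
 [ 80  88  97  82  65  64  63  63  65  65  64  63  63  62  62]
 [106 104  97  71  58  69  65  55  53  60  61  61  61  60  58]]
f7 .681 (np.float64(386.35), np.float64(202.9))
[[ 10   6  10   9  12   8  11   8  10   8  32  95 102 100  99]
 [  8   6   8   9  10   9   9  11   7   3  42  99 104 102
[... 1140 characters left out ...]
   9   1  77 123 104  85  83  69  61  82 104 107]
 [ 11   7   8   7   1  98 110  86  81  66  62  58  57  79 103]
 [  4  11   7   5   1  62  89  85  68  42  56  58  59  56 100]
 [  5   9   9   9   7  13  51  59  55  53  58  60  60  58 103]
 [ 21   6   8   8   6  17  39  47  62  62  62  62  62  57 104]
 [ 65  27   8   6  14  49  66  67  65  65  65  66  63  62  83]
 [ 96  78  52  48  50  66  68  66  67  67  68  69  67  66  64]
 [105  99  90  73  65  65  66  66  64  65  65  64  64  63  61]
 [105 102  97  65  54  71  61  57  51  61  62  61  62  61  59]]
0.446 [379.87 204.17]
0.5 [380.59 203.92]
0.55 [381.25 203.68]
0.6 [381.88 203.4 ]
0.65 [382.48 203.11]
0.7 [383.07 202.79]
0.734 [383.45 202.57]
```

The screw keeps turning with the tool. Fy is growing toward -y, as it would if the hole edge were meeting the button. One more small step should confirm it.

Request:
servo_tool:
  rows:
    - [0,0,0,0,0,-0.15,1]
    - [0,0,0,0,0,-0.15,1]
    - [0,0,0,0,0,0,1]

```text
time_s: 21.1
tool_pos: [0.4576, 0.2245, 0.1439]
eef_rot: [0.928, 0.374, -0.0, 0.001]
contact_force: [0.5, -2.3, 7.7]
finger_gap: 0.0275
finger_force: 30.0
```

```bash
python3 st.py; python3 tint.py
```

```text
21.1 [0.4576 0.2245 0.1439] F [ 0.5 -2.3  7.7] M [-0.81 -0.15 -0.01] psi 0.766 [ 9.276e-01  3.735e-01 -3.000e-04  7.000e-04]
[110 114 109 107 105 100 115  83  43] [3 1 2 3 1 1 1 1 0]
[111 116 113 121 117 100 120  76  40] [3 2 4 4 5 4 2 0 1]
[110 115 115 128 126  98 129  75  40] [2 2 4 7 6 6 1 0 0]
[115 115 105 113 110  98 121  70  39] [1 2 4 7 6 4 3 1 0]
[117 118 105 105 117 110  99  52  35] [2 2 3 5 4 2 1 1 0]
[114 117 117 112 119 109  91  62  39] [1 1 3 3 3 1 1 3 0]
```

The hole edge stays put in the image while the screw advances, and Mx and Fy build gently. The button is therefore out and holding the post. I'll back off to the centre of the play, ease the load and release.

Request:
servo_tool:
  rows:
    - [0,0,0,0,0,0.2,1]
    - [0,0,0,0,0,0.2,1]
    - [0,0,0,0,0,0.2,1]
    - [0,0,0,0,0,0.2,1]
    - [0,0,0,0,0,0.2,1]
    - [0,0,0,0,0,0.2,1]
    - [0,0,-0.02,0,0,0.1,1]
    - [0,0,0,0,0,0,1]

```text
time_s: 21.82
tool_pos: [0.4578, 0.2253, 0.1439]
eef_rot: [0.951, 0.309, 0.0, 0.0]
contact_force: [2.1, -0.5, 3.3]
finger_gap: 0.0279
finger_force: 30.0
```

```bash
python3 st.py; python3 tint.py
```

```text
21.8167 [0.4578 0.2253 0.1439] F [ 2.1 -0.5  3.3] M [-0.26 -0.46 -0.01] psi 0.627 [9.512e-01 3.085e-01 2.000e-04 2.000e-04]
[117 117 113 111 105  98 114  98  49] [1 3 1 2 2 2 1 0 0]
[118 119 117 117 117  96 114  94  47] [ 2 -1  2  3  4  5  1  1  0]
[120 110 115 125 123  99 121  87  44] [1 2 4 6 7 4 1 1 2]
[117 107 103 115 111  97 123  82  42] [1 3 5 7 6 5 2 2 0]
[117 109 101 100 117 112 114  69  39] [1 3 3 4 3 3 2 0 0]
[118 115 120 112 121 111 106  63  36] [1 3 2 2 2 2 1 2 0]
```

A quick gentle check of the other side of the lock.

Request:
servo_tool:
  rows:
    - [0,0,0,0,0,0.2,1]
    - [0,0,0,0,0,0.2,1]
    - [0,0,0,0,0,0.2,1]
    - [0,0,0,0,0,0.2,1]
    - [0,0,0,0,0,0.2,1]
    - [0,0,0,0,0,0.2,1]
    - [0,0,0,0,0,0.2,1]
    - [0,0,0,0,0,0,1]

```text
time_s: 22.53
tool_pos: [0.4576, 0.2255, 0.1439]
eef_rot: [0.972, 0.237, 0.0, -0.0]
contact_force: [0.7, 0.6, 4.4]
finger_gap: 0.0277
finger_force: 30.0
```

```bash
python3 st.py; python3 tint.py
```

```text
22.5333 [0.4576 0.2255 0.1439] F [0.7 0.6 4.4] M [-0.18 -0.22 -0.01] psi 0.479 [ 0.9715  0.237   0.     -0.    ]
[119 115 114 112 107 101 108  89  47] [1 1 2 1 2 3 2 1 0]
[117 117 112 117 118 100 119  85  42] [2 3 3 2 4 5 1 1 0]
[107 101 112 127 126 100 113  84  44] [1 3 6 5 6 5 2 0 2]
[104  88  98 116 110  95 115  76  41] [2 4 7 7 6 4 1 1 0]
[101  95  99 100 115 112 115  71  39] [4 4 4 4 4 4 2 1 0]
[111 116 122 114 117 113  99  65  37] [ 2  3  2  3  1  2  0  1 -1]
```

Request:
servo_tool:
  rows:
    - [0,0,0,0,0,0.2,1]
    - [0,0,0,0,0,0.2,1]
    - [0,0,0,0,0,0.2,1]
    - [0,0,0,0,0,0,1]

```text
time_s: 22.92
tool_pos: [0.4575, 0.2255, 0.1439]
eef_rot: [0.979, 0.206, -0.0, -0.0]
contact_force: [0.7, 0.8, 4.8]
finger_gap: 0.028
finger_force: 30.0
```

```bash
python3 st.py; python3 tint.py
```

```text
22.9167 [0.4575 0.2255 0.1439] F [0.7 0.8 4.8] M [-0.09 -0.21 -0.  ] psi 0.415 [ 9.785e-01  2.061e-01 -0.000e+00 -1.000e-04]
[116 118 111 112 106 103 109  87  47] [1 2 1 1 1 0 1 2 0]
[114 117 110 117 114 102 112  85  45] [0 2 2 3 4 4 1 2 1]
[101  97 109 129 124  99 112  86  43] [2 5 6 4 6 7 2 2 2]
[ 97  86  98 115 111  98 107  75  42] [ 4  4  6  7  6  3  1 -1  0]
[100  96 100 106 118 111 104  68  38] [ 4  5  3  5  2  2  1  1 -1]
[117 119 121 119 121 113  99  65  38] [3 2 2 1 0 1 1 0 1]
```

Request:
servo_tool:
  rows:
    - [0,0,0,0,0,0.2,1]
    - [0,0,0,0,0,0.2,1]
    - [0,0,0,0,0,0,1]

```text
time_s: 23.22
tool_pos: [0.4573, 0.2257, 0.1439]
eef_rot: [0.983, 0.185, -0.0, -0.0]
contact_force: [0.5, 1.6, 5.4]
finger_gap: 0.0276
finger_force: 30.0
```

```bash
python3 st.py; python3 tint.py
```

```text
23.2167 [0.4573 0.2257 0.1439] F [0.5 1.6 5.4] M [0.15 0.09 0.06] psi 0.373 [ 9.827e-01  1.855e-01 -2.000e-04 -3.000e-04]
[116 116 111 112 106 102 106  91  48] [1 2 3 2 1 1 2 1 1]
[114 112 115 121 118  99 110  87  44] [2 3 3 3 4 5 3 1 0]
[100  98 113 128 125 101 106  85  44] [2 6 5 5 8 7 1 1 0]
[ 96  87  98 115 109  95 105  72  43] [3 3 7 5 4 6 3 1 0]
[100 101 102 107 120 110  99  73  42] [5 4 4 4 4 3 3 2 0]
[118 124 121 116 123 113  98  70  41] [3 2 2 1 1 2 0 1 0]
```

Request:
servo_tool:
  rows:
    - [0,0,0,0,0,0.2,1]
    - [0,0,0,0,0,0.2,1]
    - [0,0,0,0,0,0,1]

```text
time_s: 23.52
tool_pos: [0.457, 0.2259, 0.1439]
eef_rot: [0.986, 0.165, -0.0, -0.001]
contact_force: [-1.6, 3.5, 5.7]
finger_gap: 0.0279
finger_force: 30.0
```

```bash
python3 st.py; python3 tint.py
```

```text
23.5167 [0.457  0.2259 0.1439] F [-1.6  3.5  5.7] M [0.54 0.28 0.13] psi 0.331 [ 9.863e-01  1.647e-01 -5.000e-04 -5.000e-04]
[116 118 114 112 107 101 108  97  48] [2 2 1 1 2 3 0 1 1]
[110 115 118 120 118 101 106  93  46] [2 4 3 4 5 5 3 0 1]
[100  97 111 130 126 102 105  84  45] [2 4 5 7 5 7 2 2 1]
[ 94  88  98 116 110  97 101  80  45] [4 4 6 6 5 5 1 0 0]
[104 104 102 106 117 113  99  76  42] [4 3 3 2 3 3 1 0 1]
[122 121 118 111 122 114 100  68  39] [3 2 3 3 2 0 2 1 2]
```

Locked on both sides: reaction builds below about 0.35 and above about 0.72 while the nose stays fixed in the hole. I'll return to the middle (about 0.54), unload and release.

Request:
servo_tool:
  rows:
    - [0,0,0,0,0,-0.25,1]
    - [0,0,0,0,0,-0.25,1]
    - [0,0,0,0,0,-0.25,1]
    - [0,0,0,0,0,-0.25,1]
    - [0,0,0,0,0,-0.25,1]
    - [0,0,0,0,0,-0.25,1]
    - [0,0,0,0,0,-0.25,1]
    - [0,0,0,0,0,-0.25,1]
    - [0,0,-0.02,0,0,0,1]
    - [0,0,0,0,0,0,1]

```text
time_s: 24.4
tool_pos: [0.457, 0.2251, 0.1439]
eef_rot: [0.963, 0.268, -0.001, 0.0]
contact_force: [-0.0, -0.8, 5.1]
finger_gap: 0.0278
finger_force: 30.0
```

Request:
servo_tool:
  rows:
    - [0,0,0,0,0,0,0.66]
    - [0,0,0,0,0,0,0.62]
    - [0,0,0,0,0,0,0.55]
    - [0,0,0,0,0,0,0.4]
    - [0,0,0,0,0,0,0.2]
    - [0,0,0,0,0,0,0]
    - [0,0,0,0,0,0,0]
    - [0,0,0,0,0,0,0]
    - [0,0,0,0,0,0,0]
    - [0,0,0,0,0,0,0]

```text
time_s: 25.23
tool_pos: [0.4576, 0.2254, 0.1441]
eef_rot: [0.963, 0.268, -0.0, -0.0]
contact_force: [0.5, -0.1, -0.4]
finger_gap: 0.0858
finger_force: 0.0
```

Request:
servo_tool:
  rows:
    - [0,0,-0.5,0,0,0,0]
    - [0,0,-1,0,0,0,0]
    - [0,0,-1.5,0,0,0,0]
    - [0,0,-1.5,0,0,0,0]
    - [0,0,-1.5,0,0,0,0]
    - [0,0,-1.5,0,0,0,0]
    - [0,0,-1.5,0,0,0,0]
    - [0,0,-1.5,0,0,0,0]
    - [0,0,-1,0,0,0,0]
    - [0,0,0,0,0,0,0]
    - [0,0,0,0,0,0,0]

```text
time_s: 26.15
tool_pos: [0.4578, 0.2255, 0.2597]
eef_rot: [0.963, 0.268, 0.001, -0.0]
contact_force: [-0.5, -0.4, -0.3]
finger_gap: 0.0921
finger_force: 0.0
```

```bash
python3 st.py; python3 tint.py
python3 - <<'E'
from bench import *
from h import *
# upright / seated check: post in place in scene, compared with the pre-release frame
f=grab_frame("scene");a=pickle.load(open("f8.pkl","rb"))
d=np.abs(f["pixels"].astype(int)-a["pixels"])[216:242,355:385].mean();print("tube/bell diff",d)
E
```

```text
26.15 [0.4578 0.2255 0.2597] F [-0.5 -0.4 -0.3] M [-0.03  0.11 -0.  ] psi 0.543 [ 9.633e-01  2.683e-01  7.000e-04 -1.000e-04]
[118 111 111 111 107 100 117  85  44] [4 3 0 1 2 1 1 2 0]
[116 111 117 124 119 101 119  75  40] [1 3 2 5 6 4 3 2 1]
[112  99 116 137 129 102 117  69  36] [2 4 7 6 6 7 4 1 1]
[115  91 101 114 113  98 113  63  37] [2 4 7 8 7 4 3 1 0]
[121 105 108 109 113 109 111  62  39] [ 2  3  3  5  3  2 -1  0  1]
[127 123 124 117 117 111 100  60  37] [2 2 0 2 0 2 2 2 1]
tube/bell diff 2.5064102564102564
```

The post stands seated, the nose shows in the hole, and the gripper is clear at z 0.26.

```bash
python3 -c "
from bench import *
print(finish_job())"
```

```text
the job is handed in; nothing more can be done
None
```

The post is fully home on the 140 x 110 base and locked by the spring button, the gripper is released and clear, and I handed the job in at about 26 s of the 67 s.

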